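# Turn a desk-organiser drawer that was put in back to front

## Task

One of the two little drawers of the desk organiser was put in back to front: its knob is inside against the back, so the drawer sticks out and will not close. Take that drawer right out, turn it round and slide it back into its own bay with the knob outwards, past its spring catch until it is fully home with its front flush. Keep the memory stick in it, and leave the other drawer and the other things on the desk where they are.

Things in the scene. Friction and masses are not known exactly. Their poses are not given: they have to be found in the camera images.
- organiser: dark wooden desk organiser, fixed to the desk, 180 wide (its y), 108 deep (its x), 48 high. Origin: centre of its underside; its front, with the open ends of two drawer bays (axes at y = +52.5 and -52.5), faces its -x at x = -54. Between the bays an open trough, 30 wide, holds a binder clip and a sharpener, both stuck down and no higher than the case
- bay_left (a point): centre of the mouth of the bay at the organiser's +y, in the plane of its front, 23 above the desk; axes as the organiser's (+x goes into the bay). The bay is 59 wide and 34 high inside, its floor 6 above the desk, its roof 8 thick; its back panel, 100 behind the front, is the drawer's hard stop. A drawer has 1.5 play at each side, 2 above
- bay_right (a point): centre of the mouth of the like bay at the organiser's -y; axes the same. Either bay has a catch, a bent steel leaf spring under the roof near the back: a drawer sliding in meets it about 15 before home and needs some 5 to 10 N to ride past; about 5 before home it drops behind the drawer's end wall, and the drawer runs on to the stop
- drawer: the drawer that is in back to front, in either bay: oak box open at the top, 56 wide (its y), 100 long (its x), 32 high; walls 5 thick, floor 5, the knob end wall 6; weighs 0.1 to 0.2 kg. Origin: centre of the box's underside. Knob end: its own -x; plain end: its +x. At the start its +x end sticks out of the bay by 29, the knob being inside
- drawer_knob (a point): tip of that drawer's knob: black steel mushroom knob along the drawer's -x, 28 long, head 18 across (last 9 of its length), stem 9 across, its axis 17 above the drawer's underside; the tip is 78 from the drawer's origin, and 28 before the organiser's front when the drawer is home
- drawer_plain (a point): centre of that drawer's plain end, 50 from its origin along its +x, 17 above its underside. Let go with less than about 60 of its length in the bay, the drawer droops and jams when pushed
- other_drawer: the other drawer, alike, rightly in the other bay: shut, its knob standing 28 out of the front, holding a binder clip. Origin: in its underside, 21 behind its front end; its knob points to its -x. To be left alone
- memory_stick: memory stick, 18 x 50 x 9, lying loose in the drawer that is to be turned; origin at the centre of its underside, 5 above the drawer's underside
- dropper: dropper bottle, 33 across, 102 high, standing to the right (-y) of the organiser; bystander; origin at the centre of its foot
- match_box: matchbox 36 x 54 x 16 lying to the left (+y) of the organiser; bystander; origin at the centre of its underside
Not all that is in view belongs to the job. What is shaped like the drawer but turquoise is not meant.

How it is judged (in metres and radians):
On the way, in this order (a step that is already met when the one before it is completed fails the run):
1. the drawer is right out of the organiser (x of each of drawer_knob, drawer_plain in the frame of bay_left below -0.004 m), for 0.1 s.
2. the drawer has started into a bay plain end first, at least 20 mm (x of drawer_plain in the frame of bay_left above 0.02 m and x of drawer_knob in the frame of bay_left below -0.03 m and (y of drawer_plain in the frame of bay_left between -0.006 and 0.006 m or y of drawer_plain in the frame of bay_right between -0.006 and 0.006 m) and height (world z) of drawer_plain below 0.03 m), for 0.1 s.
At the end, for the whole second after the job is handed in: the drawer is in its bay, upright, plain end at the back and knob outwards, its front flush with the organiser's front to about 3 mm; the memory stick lies in it; all at rest (((x of drawer_knob in the frame of bay_left between -0.0315 and -0.025 m and x of drawer_plain in the frame of bay_left above 0.0965 m and y of drawer_plain in the frame of bay_left between -0.004 and 0.004 m and y of drawer_knob in the frame of bay_left between -0.004 and 0.004 m and angle between drawer's own z axis and vertical below 0.06 rad) or (x of drawer_knob in the frame of bay_right between -0.0315 and -0.025 m and x of drawer_plain in the frame of bay_right above 0.0965 m and y of drawer_plain in the frame of bay_right between -0.004 and 0.004 m and y of drawer_knob in the frame of bay_right between -0.004 and 0.004 m and angle between drawer's own z axis and vertical below 0.06 rad)) and x of memory_stick in the frame of drawer between -0.045 and 0.045 m and y of memory_stick in the frame of drawer between -0.024 and 0.024 m and z of memory_stick in the frame of drawer between 0 and 0.03 m and linear speed of drawer below 0.01 m/s); the robot touches nothing.
It fails at once if the other drawer is moved by more than 8 mm (distance of other_drawer from where it was at the start of the episode above 0.008 m).
It fails at once if the dropper bottle or the matchbox is moved by more than 30 mm (distance of any of dropper, match_box from where it was at the start of the episode above 0.03 m).
It fails at once if the memory stick leaves the drawer (distance between memory_stick and drawer above 0.08 m).
It also fails if it takes over 72 s, if anything falls off the work surface, if the arm or the gripper's body presses on something with over 40 N, if the wrist force passes 120 N, or if a joint passes its speed limit or range.

## Robot

A 6-joint arm with a two-finger parallel gripper is mounted at the origin on the work surface; the furniture and walls round the work are solid. World frame = base frame: x ahead of the robot, y to its left, z up, the work surface at z = 0. Lengths are in mm, angles in rad, forces in N, time in s.
With the tool pointing down it reaches from about 300 to 1000 mm from the base axis. Payload 5.1 kg.
Tool frame: the origin (TCP) lies at the very end of the fingers, on their centre line; the grasp point (between the pads) lies 19 mm behind it; z points along the fingers, y is the line along which they close (so a half turn about z gives the same grasp; the last joint's range is limited). The gripper opens to 95 mm and grips with 3 to 60 N. Pads are 20 mm wide; open, the fingers measure 119 mm over their backs; the gripper's body (75 mm by 180 mm) begins 59 mm behind the grasp point.
Start: joints at [-1.197, 0.124, 1.65, -0, 1.367, -0.083], TCP at [286.668, -583.357, 176.156] pointing down, gripper open.
Joint ranges: [-2.61, 2.61], [-1.02, 2.33], [0.03, 2.71], [-1.35, 4.49], [0.32, 2.68], [-2.91, 2.91]. Speed limits (rad/s): [2.57, 2.57, 3.14, 3.14, 3.14, 3.14].

## Interface

Orientations are given as a unit quaternion [x, y, z, w].
In Python, from cell import monitor, grab_frame, ticket gives the robot as it stands. The module is installed in compiled form; this text tells all that it offers.
- The arm moves only by the shell command python3 -m inch 'ROWS' [FORCE]. ROWS is JSON, a list of rows, each a list of 3 entries, a list of its own where there are three numbers: the turn, a rotation vector about the world's x, y, z in rad, then the shift along the world's x, y, z in mm, then the opening, from 0 (shut) to 1 (fully open). In form: [[[rx, ry, rz], [x, y, z], gripper], ...]. A call has 1 to 20 rows; each row shifts and turns the commanded pose from where the row before left it; what a row does not reach is not made up. A row lasts 1/10 s, in which the tool goes at most 50 mm and 8.59 degrees, less where a joint would pass 70% of its speed; a pose out of reach is approached as far as the arm can. A call with a gripper value outside its range is refused whole. The fingers move at their own pace and stop on an object; FORCE is the grip in N (left out, the last holds). Time passes only in rows, so rows that do not move let the fingers close. It gives the time, the measured TCP pose, the force, the opening and the grip force at its end, in the units of the state.
- monitor.state(): the state, without advancing time (a new reading comes with each control period).
- grab_frame(name): name is "scene" or "top" or "wrist"; returns a dict with "image" (384x512x3 uint8, red, green, blue), "range_z" (384x512 float32, mm along the optical axis (not along the pixel's ray), 0 where there is no reading), "intrinsics" (3x3 intrinsics, pixels), "origin" and "orientation" of the camera in the world; the wrist camera has in their place "mount" (4x4, takes a point from camera to tool coordinates, whose origin is the TCP and whose axes are the flange's). Camera axes: x right, y down, z forward; pixel columns grow to the right and rows downward; lengths in mm; the calibration is good to about 2 mm. A picture is of the moment at which its call begins: read the wrist's pose just before it.
- ticket.hand_in(): hands the job in; it is judged then, once.
The state is a dict: "clock": time; "joints": joint angles; "qd": joint speeds; "effort": joint torques, N m; "tool_pos": TCP position; "tool_rot": TCP orientation; "wrist_force": force on the tool from outside, world axes, zero at the start; "ft_torque": the same for the moment, N m; "opening": opening from 0.0 (shut) to 1.0 (fully open); "grip_force": force on a finger pad.
Only numpy, scipy, OpenCV 4.12 (cv2) and the standard library are available. Lean on these libraries where they do the work, as an engineer would, in place of code of your own. Each camera call takes 0.05 s, during which the arm holds its last target. There are 200 camera calls.

## Working session

There is one attempt and no reset: what is moved stays moved. The work goes in short steps, Python scripts to look and compute and a shell command to move; the robot and the scene stay as the last step left them, time stands still between calls to the robot, and variables do not carry over. Pictures are saved under pics/ and viewed, at most 10 in all, crops included, and the job is handed in when it is done.

```bash
mkdir -p pics; python3 - <<'E'
from cell import monitor, grab_frame
import cv2, numpy as np, pickle
a={}
for n in ("scene","top"):
    f=grab_frame(n); a[n]=f
    print(n,f["origin"],f["orientation"],f["intrinsics"])
pickle.dump(a,open("f0.pkl","wb"))
im=np.hstack([cv2.resize(a[n]["image"],(512,384)) for n in a])
for n in a: cv2.imwrite(f"pics/{n}0.png",a[n]["image"][...,::-1])
print(monitor.state())
E
```

```text
scene [ -18.60463452 -429.27240243  404.91383153] [ 0.73832596 -0.39401778  0.2544151  -0.48466248] [[414.75988053   0.         255.79067206]
 [  0.         414.75988053 191.47240725]
 [  0.           0.           1.        ]]
top [537.62451655  16.49727391 883.04449016] [-0.70076555  0.7119615  -0.02846572  0.03504524] [[402.29953663   0.         267.23012689]
 [  0.         402.29953663 196.73526798]
 [  0.           0.           1.        ]]
{'clock': 0.1, 'joints': array([-1.19658624e+00,  1.24454655e-01,  1.65157427e+00, -2.19381427e-05,
        1.36751759e+00, -8.26133424e-02]), 'qd': array([-2.68358553e-04, -4.63256686e-04, -4.78539302e-03,  1.94815322e-03,
        3.84881658e-05,  2.78751820e-04]), 'effort': array([ 4.09900549e-04, -4.18879294e+01, -3.61096501e+01,  7.76986359e-02,
        4.61290602e-02, -6.64052459e-05]), 'tool_pos': array([ 286.42491429, -582.73232358,  174.97872612]), 'tool_rot': array([ 9.74026291e-01,  2.26432837e-01, -1.52558261e-04, -9.65007635e-04]), 'wrist_force': array([ 0.22609057, -0.47652156, -0.78407042]), 'ft_torque': array([-0.00973848,  0.03628481,  0.04071104]), 'grip_force': 0.0, 'opening': 1.00052034448938}
```

View pics/top0.png

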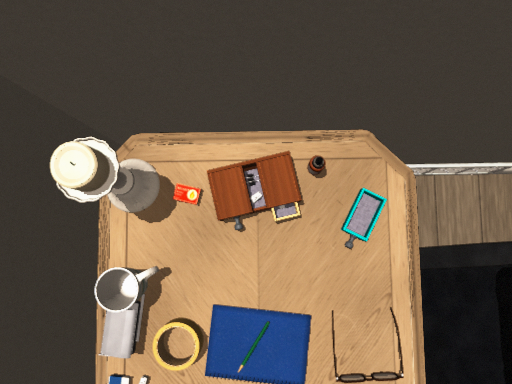

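View pics/scene0.png

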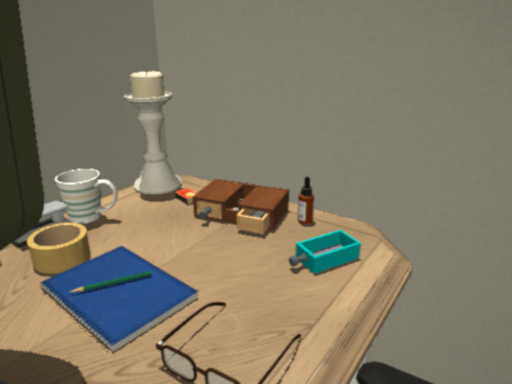

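The top view shows the organiser at about (254,186). The reversed drawer sticks out of the right bay at (287,211), the other drawer's knob is at (239,224), the dropper at (317,165), the matchbox at (187,194) and the turquoise decoy at (364,215). The scene view agrees. Next I measure the organiser.

```bash
cat > h.py <<'E'
import numpy as np, cv2
from scipy.spatial.transform import Rotation as R
def pts(f,T=None):
    """world points per pixel from the depth; T = 4x4 camera->world if wrist"""
    K=f["intrinsics"]; z=f["range_z"]; v,u=np.mgrid[:z.shape[0],:z.shape[1]]
    P=np.stack([(u-K[0,2])/K[0,0]*z,(v-K[1,2])/K[1,1]*z,z],-1)
    if T is None: return P@R.from_quat(f["orientation"]).as_matrix().T+f["origin"]
    return P@T[:3,:3].T+T[:3,3]
def wristT(s,f):
    T=np.eye(4);T[:3,:3]=R.from_quat(s["tool_rot"]).as_matrix();T[:3,3]=s["tool_pos"]
    return T@f["mount"]
def rect(xy):
    r=cv2.minAreaRect(xy.astype(np.float32)); return r
E
python3 - <<'E'
import pickle;from h import *
f=pickle.load(open("f0.pkl","rb"))["top"];P=pts(f)
sub=np.zeros(P.shape[:2],bool);sub[145:235,200:306]=1
z=P[...,2]
print("desk z",np.median(z[230:290,200:300]))
m=sub&(z>42)&(z<56); print(rect(P[m][:,:2]),np.median(z[m]))
c=np.array(rect(P[m][:,:2])[0]);print(cv2.boxPoints(rect(P[m][:,:2])))
m=sub&(z>25)&(z<42)&(P[...,0]<P[m][:,0].mean()); print(m.sum())
v,u=np.nonzero(m); print(np.c_[u,v,P[m].round()][::6])
for n,(a,b,c,d) in dict(drop=(150,180,308,328),mb=(184,206,172,203),tq=(185,250,340,390)).items():
    q=P[a:b,c:d].reshape(-1,3);q=q[q[:,2]>8];print(n,rect(q[:,:2]),q[:,2].max())
E
```

```text
desk z -0.32234705357228677
((638.7925415039062, 51.65179443359375), (108.01600646972656, 180.16664123535156), 12.663250923156738) 47.681949995720515
[[566.35016 127.70421]
 [605.8464  -48.07994]
 [711.2349  -24.40062]
 [671.7387  151.38353]]
266
[[247. 186. 639.  67.  25.]
 [298. 201. 604. -41.  30.]
 [296. 203. 600. -37.  37.]
 [296. 205. 595. -37.  37.]
 [266. 206. 595.  27.  28.]
 [260. 207. 593.  40.  28.]
 [266. 207. 593.  27.  27.]
 [252. 208. 591.  56.  38.]
 [258. 208. 591.  44.  28.]
 [264. 208. 591.  31.  32.]
 [273. 208. 590.  12.  37.]
 [255. 209. 589.  50.  30.]
 [261. 209. 589.  38.  26.]
 [253. 210. 587.  54.  32.]
 [274. 210. 586.  10.  37.]
 [274. 211. 584.  10.  37.]
 [273. 212. 581.  12.  40.]
 [248. 213. 581.  65.  30.]
 [299. 213. 578. -42.  37.]
 [292. 214. 577. -28.  37.]
 [299. 214. 576. -43.  35.]
 [275. 215. 575.   8.  36.]
 [294. 215. 574. -32.  38.]
 [235. 216. 574.  93.  34.]
 [275. 216. 573.   8.  40.]
 [289. 216. 572. -21.  39.]
 [230. 217. 573. 103.  34.]
 [237. 217. 572.  89.  29.]
 [282. 217. 571.  -7.  40.]
 [288. 217. 570. -19.  41.]
 [236. 218. 570.  91.  26.]
 [277. 218. 569.   4.  37.]
 [283. 218. 569.  -9.  35.]
 [274. 219. 567.  10.  38.]
 [280. 219. 567.  -2.  38.]
 [275. 220. 565.   8.  35.]
 [237. 222. 562.  89.  29.]
 [239. 223. 560.  85.  28.]
 [240. 224. 557.  82.  32.]
 [238. 225. 555.  87.  31.]
 [236. 226. 553.  91.  32.]
 [242. 226. 553.  78.  26.]
 [240. 227. 551.  82.  30.]
 [238. 228. 549.  87.  30.]
 [237. 229. 547.  89.  31.]]
drop ((612.614990234375, -43.01693344116211), (32.420597076416016, 188.70858764648438), 61.31204605102539) 883.0444901587562
mb ((596.5123901367188, 117.4172134399414), (230.22958374023438, 40.06010437011719), 69.60664367675781) 883.0444901587562
tq ((545.1298217773438, -118.50839233398438), (103.2380142211914, 249.94664001464844), 25.624521255493164) 883.0444901587562
```

```bash
python3 -m inch '[[[0,0,-0.015],[18,35,0],1],[[0,0,-0.015],[18,35,0],1],[[0,0,-0.015],[18,35,0],1],[[0,0,-0.015],[18,35,0],1],[[0,0,-0.015],[18,35,0],1],[[0,0,-0.015],[18,35,0],1],[[0,0,-0.015],[18,35,0],1],[[0,0,-0.015],[18,35,0],1],[[0,0,-0.015],[18,35,0],1],[[0,0,-0.015],[18,35,0],1],[[0,0,-0.015],[18,35,0],1],[[0,0,-0.015],[18,35,0],1],[[0,0,-0.015],[18,35,0],1],[[0,0,-0.015],[18,35,0],1],[[0,0,-0.015],[18,35,0],1],[[0,0,-0.015],[18,35,0],1],[[0,0,0],[0,0,0],1],[[0,0,0],[0,0,0],1]]' 40
python3 - <<'E'
from cell import monitor,grab_frame
from h import *; import pickle
s=monitor.state();f=grab_frame("wrist");pickle.dump((s,f),open("w1.pkl","wb"))
cv2.imwrite("pics/w1.png",f["image"][...,::-1]);print(s["joints"],R.from_quat(s["tool_rot"]).as_matrix())
P=pts(f,wristT(s,f));z=P[...,2]
m=(z>43)&(z<54);print(rect(P[m][:,:2]),np.median(z[m]),m.sum());print(cv2.boxPoints(rect(P[m][:,:2])))
E
```

```text
clock: 1.9
tool_pos: [574.3, -22.8, 175.4]
tool_rot: [0.994, 0.109, -0.001, 0.0]
wrist_force: [0.0, -0.4, -0.5]
opening: 1.003
grip_force: 0.0
[-1.32711120e-01 -3.99374508e-02  1.82048213e+00 -4.67534843e-04
  1.36244767e+00  1.21941375e+00] [[ 9.76164397e-01  2.17027585e-01 -1.44788709e-03]
 [ 2.17027426e-01 -9.76165470e-01 -2.68194947e-04]
 [-1.47158308e-03 -5.24288492e-05 -9.99998916e-01]]
((676.9739379882812, 48.498870849609375), (215.8151397705078, 661.298095703125), 29.16473960876465) 48.6414822250467 13586
[[ 421.61395  284.64316]
 [ 743.87933 -292.817  ]
 [ 932.3339  -187.64542]
 [ 610.06854  389.81473]]
```

View pics/w1.png

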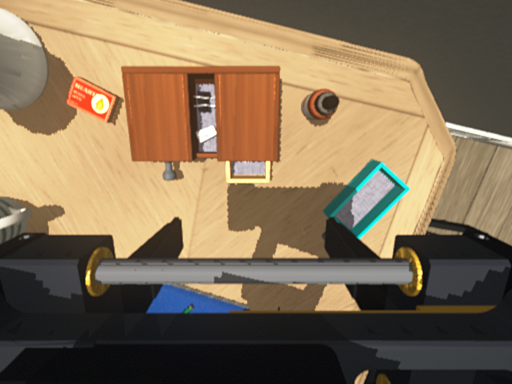

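The wrist view is square with the organiser at (123–280, 66–160). The drawer end shows at (227–271, 161–183), and the decoy at (365,200) is out of the way. Now I measure these in the organiser frame.

```bash
python3 - <<'E'
from h import *; import pickle
s,f=pickle.load(open("w1.pkl","rb"));P=pts(f,wristT(s,f));z=P[...,2]
b=np.zeros(z.shape,bool);b[60:170,115:290]=1
m=b&(z>44)&(z<54);r=rect(P[m][:,:2]);print(r,np.median(z[m]));print(cv2.boxPoints(r))
b[:]=0;b[163:190,220:278]=1
m=b&(z>33)&(z<42);Q=P[m];print(len(Q),rect(Q[:,:2]),cv2.boxPoints(rect(Q[:,:2])),np.median(Q[:,2]))
a=0.2195;E=np.array([[np.cos(a),np.sin(a)],[-np.sin(a),np.cos(a)]])
L=(Q[:,:2]-s["tool_pos"][:2])@E.T;print("rim rel TCP in organiser axes",np.percentile(L,[0,2,50,98,100],axis=0))
m=(z>44)&(z<54);m[:60]=0;m[170:]=0;m[:,:115]=0;m[:,290:]=0
L=(P[m][:,:2]-s["tool_pos"][:2])@E.T;print("org",np.percentile(L,[0,1,99,100],axis=0))
E
```

```text
((637.4724731445312, 54.52126693725586), (106.91452026367188, 180.33876037597656), 12.573620796203613) 48.65041880846411
[[565.66797  130.89081 ]
 [604.92664  -45.12291 ]
 [709.277    -21.848274]
 [670.0183   154.16544 ]]
304 ((581.1865234375, -11.985025405883789), (24.98965835571289, 55.57241439819336), 12.583606719970703) [[562.93823   12.41156 ]
 [575.0454   -41.825954]
 [599.4348   -36.38161 ]
 [587.32764   17.855904]] 38.321122322692446
rim rel TCP in organiser axes [[ -3.48078695 -18.76948907]
 [ -3.27522533 -18.626672  ]
 [  0.64218284   9.57108189]
 [ 21.33663442  36.43565588]
 [ 21.50899967  36.80274581]]
org [[ 24.97814931 -28.49754526]
 [ 26.46857546 -26.8316005 ]
 [131.48087764 149.46414659]
 [131.89407397 151.84070325]]
```

```bash
python3 -m inch '[[[0,0,0],[7.8,11,-30],1],[[0,0,0],[0,0,-30],1],[[0,0,0],[0,0,-30],1],[[0,0,0],[0,0,-30],1],[[0,0,0],[0,0,-25],1],[[0,0,0],[0,0,-13],1],[[0,0,0],[0,0,-10],1],[[0,0,0],[0,0,0],1],[[0,0,0],[0,0,0],0.5],[[0,0,0],[0,0,0],0.5],[[0,0,0],[0,0,0],0.5],[[0,0,0],[0,0,0],0.5],[[0,0,0],[0,0,0],0.5],[[0,0,0],[0,0,0],0.5]]' 40
```

```text
clock: 3.35
tool_pos: [582.6, -12.3, 8.3]
tool_rot: [0.994, 0.108, 0.0, 0.0]
wrist_force: [0.2, -0.3, 0.1]
opening: 0.554
grip_force: 0.0
```

```bash
python3 -m inch '[[[0,0,0],[0,0,0],0.4],[[0,0,0],[0,0,0],0.4],[[0,0,0],[0,0,0],0.4]]' 40
```

```text
clock: 3.65
tool_pos: [582.4, -12.3, 8.1]
tool_rot: [0.994, 0.108, -0.0, -0.0]
wrist_force: [-0.0, 0.7, -0.0]
opening: 0.404
grip_force: 0.0
```

```bash
python3 - <<'E'
from cell import grab_frame,monitor
import cv2,numpy as np
s=monitor.state()
a=grab_frame("wrist")["image"];b=grab_frame("scene")["image"][140:260,160:340]
cv2.imwrite("pics/w2.png",np.hstack([a[:,100:400],cv2.resize(b,(496,384))])[...,::-1])
E
```

```text
(no output)
```

View pics/w2.png

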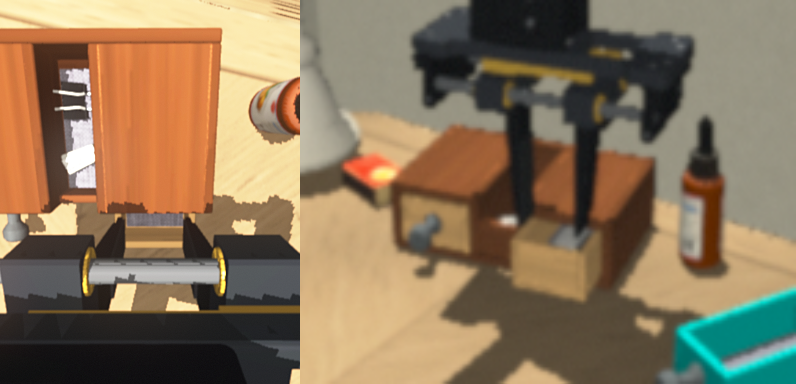

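```bash
python3 - <<'E'
from cell import grab_frame,monitor
from h import *
s=monitor.state();f=grab_frame("wrist");P=pts(f,wristT(s,f))
a=0.2195;E=np.array([[np.cos(a),np.sin(a)],[-np.sin(a),np.cos(a)]])
L=P.copy();L[...,:2]=(P[...,:2]-s["tool_pos"][:2])@E.T
print(f["intrinsics"][0,0],f["mount"])
for v in (212,220,228,236,242,248,256):
    print(v,[(u,*L[v,u].round().astype(int)) for u in range(200,320,6)])
print(s["tool_pos"],s["opening"],s["grip_force"])
E
```

```text
274.7265211168103 [[ 6.70567238e-04 -9.66488221e-01 -2.56710089e-01  7.29127859e+01]
 [ 9.99999770e-01  6.73611087e-04  7.60776611e-05 -1.23743869e+00]
 [ 9.93945985e-05 -2.56710081e-01  9.66488450e-01 -2.09098300e+02]
 [ 0.00000000e+00  0.00000000e+00  0.00000000e+00  1.00000000e+00]]
212 [(200, np.int64(16), np.int64(36), np.int64(49)), (206, np.int64(16), np.int64(32), np.int64(47)), (212, np.int64(16), np.int64(28), np.int64(48)), (218, np.int64(16), np.int64(24), np.int64(49)), (224, np.int64(16), np.int64(20), np.int64(49)), (230, np.int64(16), np.int64(16), np.int64(49)), (236, np.int64(16), np.int64(12), np.int64(50)), (242, np.int64(16), np.int64(9), np.int64(49)), (248, np.int64(16), np.int64(5), np.int64(50)), (254, np.int64(16), np.int64(1), np.int64(48)), (260, np.int64(16), np.int64(-3), np.int64(49)), (266, np.int64(16), np.int64(-7), np.int64(49)), (272, np.int64(16), np.int64(-11), np.int64(48)), (278, np.int64(16), np.int64(-15), np.int64(48)), (284, np.int64(16), np.int64(-19), np.int64(48)), (290, np.int64(16), np.int64(-23), np.int64(48)), (296, np.int64(17), np.
[... 5492 characters left out ...]
int64(-40), np.int64(11), np.int64(1)), (248, np.int64(-40), np.int64(6), np.int64(1)), (254, np.int64(-40), np.int64(1), np.int64(0)), (260, np.int64(-40), np.int64(-4), np.int64(0)), (266, np.int64(-41), np.int64(-10), np.int64(0)), (272, np.int64(-40), np.int64(-15), np.int64(1)), (278, np.int64(-41), np.int64(-20), np.int64(0)), (284, np.int64(-8), np.int64(-18), np.int64(62)), (290, np.int64(4), np.int64(-18), np.int64(86)), (296, np.int64(11), np.int64(-19), np.int64(98)), (302, np.int64(12), np.int64(-21), np.int64(101)), (308, np.int64(13), np.int64(-24), np.int64(102)), (314, np.int64(30), np.int64(-19), np.int64(134))]
[582.45825241 -12.36496389   8.12647539] 0.4002320487300112 0.0
```

```bash
python3 - <<'E'
from h import *; import pickle
s,f=pickle.load(open("w1.pkl","rb"));P=pts(f,wristT(s,f))-s["tool_pos"]
a=0.2195;E=np.array([[np.cos(a),np.sin(a)],[-np.sin(a),np.cos(a)]])
P[...,:2]=P[...,:2]@E.T
for u in (168,174,178,180,182): print(u,[(v,*P[v,u].round().astype(int).tolist()) for v in range(214,250,5)])
E
```

```text
168 [(214, -60, 128, -176), (219, -68, 128, -175), (224, 12, 54, 51), (229, 12, 51, 59), (234, 11, 50, 64), (239, 10, 49, 68), (244, 7, 49, 69), (249, 5, 49, 70)]
174 [(214, -60, 119, -176), (219, 12, 52, 43), (224, 12, 50, 50), (229, 11, 49, 56), (234, 8, 49, 56), (239, 5, 49, 57), (244, 2, 48, 59), (249, -1, 49, 59)]
178 [(214, -59, 112, -173), (219, 11, 50, 40), (224, 10, 49, 47), (229, 7, 49, 48), (234, 5, 48, 50), (239, 73, 1, 209), (244, -2, 49, 50), (249, -5, 49, 51)]
180 [(214, -60, 110, -175), (219, -67, 110, -174), (224, 9, 49, 43), (229, 6, 49, 43), (234, 3, 48, 45), (239, -1, 49, 45), (244, -4, 49, 45), (249, -7, 49, 47)]
182 [(214, -60, 107, -175), (219, -68, 107, -176), (224, -75, 108, -175), (229, -84, 108, -175), (234, 0, 49, 39), (239, -3, 49, 41), (244, -6, 49, 41), (249, -9, 49, 42)]
```

```bash
python3 - <<'E'
from h import *; import pickle
s,f=pickle.load(open("w1.pkl","rb"));P=pts(f,wristT(s,f))-s["tool_pos"]
a=0.2195;E=np.array([[np.cos(a),np.sin(a)],[-np.sin(a),np.cos(a)]])
P[...,:2]=P[...,:2]@E.T
Q=P[(f["range_z"]>0)&(P[...,2]>0)]
print(len(Q))
for lo in range(30,220,10):
    q=Q[(Q[:,2]>=lo)&(Q[:,2]<lo+10)]
    if len(q): print(lo,len(q),q.min(0).round(),q.max(0).round(), "y>0:",np.percentile(q[q[:,1]>0][:,1],[1,99]).round() if (q[:,1]>0).any() else '')
q=Q[(Q[:,2]<46)]
print(np.percentile(q[:,2],[0,1,5,20]), np.bincount(((q[:,0]+30)//4).astype(int)))
for x in range(-12,14,4):
    k=q[abs(q[:,0]-x)<2]
    if len(k): print(x,k[:,2].min())
E
```

```text
66032
30 25 [-10. -50.  39.] [12. 52. 40.] y>0: [49. 52.]
40 366 [-10. -51.  40.] [13. 53. 50.] y>0: [48. 53.]
50 457 [-10. -54.  50.] [13. 56. 60.] y>0: [48. 56.]
60 485 [ -6. -55.  60.] [13. 57. 70.] y>0: [48. 56.]
70 520 [ -0. -56.  70.] [13. 58. 80.] y>0: [48. 58.]
80 576 [-10. -57.  80.] [13. 59. 90.] y>0: [48. 59.]
90 665 [-12. -58.  90.] [ 13.  60. 100.] y>0: [48. 59.]
100 604 [-11. -49. 100.] [  9.  51. 110.] y>0: [50. 51.]
110 840 [ -4. -80. 110.] [ 35.  82. 120.] y>0: [50. 81.]
120 4061 [-29. -81. 120.] [ 36.  83. 130.] y>0: [ 8. 82.]
130 14598 [-19. -80. 130.] [ 37.  80. 140.] y>0: [ 1. 76.]
140 8805 [ -7. -70. 140.] [ 37.  74. 150.] y>0: [ 3. 72.]
150 21288 [  4. -62. 150.] [ 33.  64. 160.] y>0: [ 1. 62.]
160 12742 [ 16. -56. 160.] [ 29.  58. 170.] y>0: [ 0. 51.]
[38.50981731 38.68467956 39.09920795 40.67578804] [ 0  0  0  0  1 25 37 37 32 37 77]
-12 38.70133176180664
-8 38.50981731408399
-4 40.0587524798847
0 38.6710550381334
4 40.43878034249167
8 38.756113377709994
12 38.66249333023467
```

The fingers closed on air. Wrist depth puts the real fingertips about 38.5 mm above the reported TCP, so they stopped just over the drawer. The fix is to open, go down another 39 mm and grip.

```bash
python3 -m inch '[[[0,0,0],[-1.5,-0.3,0],1],[[0,0,0],[0,0,0],1],[[0,0,0],[0,0,0],1],[[0,0,0],[0,0,0],1],[[0,0,0],[0,0,0],1],[[0,0,0],[0,0,0],1],[[0,0,0],[0,0,-10],1],[[0,0,0],[0,0,-10],1],[[0,0,0],[0,0,-10],1],[[0,0,0],[0,0,-9],1],[[0,0,0],[0,0,0],1]]' 40
python3 -m inch '[[[0,0,0],[0,0,0],0.4],[[0,0,0],[0,0,0],0.4],[[0,0,0],[0,0,0],0.4],[[0,0,0],[0,0,0],0.4],[[0,0,0],[0,0,0],0.4],[[0,0,0],[0,0,0],0.4]]' 40
```

```text
clock: 4.9
tool_pos: [579.0, -12.5, -33.3]
tool_rot: [0.994, 0.108, -0.002, -0.0]
wrist_force: [-0.6, -0.1, 0.4]
opening: 1.0
grip_force: 0.0
clock: 5.5
tool_pos: [581.2, -12.7, -30.5]
tool_rot: [0.994, 0.108, 0.0, 0.0]
wrist_force: [-0.2, 0.1, 0.7]
opening: 0.585
grip_force: 40.0
```

```bash
python3 -m inch '[[[0,0,0],[-3.9,-0.87,0.5],0.4],[[0,0,0],[-7.8,-1.74,0],0.4],[[0,0,0],[-7.8,-1.74,0],0.4],[[0,0,0],[-7.8,-1.74,0],0.4],[[0,0,0],[-7.8,-1.74,0],0.4],[[0,0,0],[-7.8,-1.74,0],0.4],[[0,0,0],[-7.8,-1.74,0],0.4],[[0,0,0],[-7.8,-1.74,0],0.4]]' 50
python3 -m inch '[[[0,0,0],[-7.8,-1.74,0],0.4],[[0,0,0],[-7.8,-1.74,0],0.4],[[0,0,0],[-7.8,-1.74,0],0.4],[[0,0,0],[-7.8,-1.74,0],0.4],[[0,0,0],[-7.8,-1.74,0],0.4],[[0,0,0],[-7.8,-1.74,0],0.4],[[0,0,0],[-7.8,-1.74,0],0.4],[[0,0,0],[-7.8,-1.74,0],0.4],[[0,0,0],[-7.8,-1.74,0],0.4],[[0,0,0],[0,0,0],0.4],[[0,0,0],[0,0,0],0.4]]' 50
python3 - <<'E'
from cell import monitor,grab_frame
from h import *; import pickle
s=monitor.state();f=grab_frame("wrist");pickle.dump((s,f),open("w3.pkl","wb"))
g=grab_frame("scene")["image"][140:300,140:340]
cv2.imwrite("pics/w3.png",np.hstack([f["image"][:,100:400],cv2.resize(g,(480,384))])[...,::-1])
E
```

```text
clock: 6.3
tool_pos: [521.6, -25.9, -30.4]
tool_rot: [0.994, 0.108, -0.0, -0.0]
wrist_force: [0.0, 0.1, -0.9]
opening: 0.587
grip_force: 50.0
clock: 7.4
tool_pos: [452.3, -41.5, -30.2]
tool_rot: [0.994, 0.108, 0.0, 0.0]
wrist_force: [-0.4, 0.0, -1.5]
opening: 0.584
grip_force: 50.0
```

View pics/w3.png

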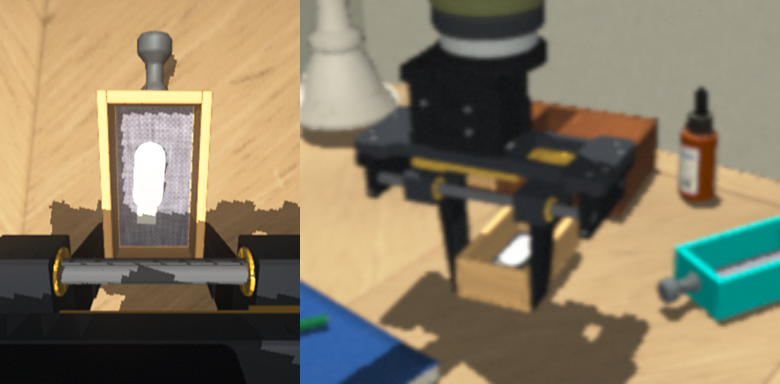

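The drawer is out and level, with the memory stick in it. The knob is at (153,45) in the wrist crop. I set it down on the desk and regrip near the knob end.

```bash
python3 -m inch '[[[0,0,0],[0,0,-2],0.4],[[0,0,0],[0,0,-2],0.4],[[0,0,0],[0,0,-1.5],0.4],[[0,0,0],[0,0,-0.5],0.4],[[0,0,0],[0,0,0],0.4]]' 50
python3 -m inch '[[[0,0,0],[0,0,0],0.9],[[0,0,0],[0,0,0],0.9],[[0,0,0],[0,0,0],0.9],[[0,0,0],[0,0,0],0.9],[[0,0,0],[0,0,0],0.9],[[0,0,0],[16.1,3.6,1],0.9],[[0,0,0],[16.1,3.6,0.5],0.9],[[0,0,0],[16.1,3.6,0],0.9],[[0,0,0],[16.1,3.6,0],0.9],[[0,0,0],[0,0,0],0.9],[[0,0,0],[0,0,0],0.9]]' 50
python3 - <<'E'
from cell import monitor,grab_frame
from h import *
s=monitor.state();f=grab_frame("wrist");P=pts(f,wristT(s,f))
a=0.2195;E=np.array([[np.cos(a),np.sin(a)],[-np.sin(a),np.cos(a)]])
P[...,:2]=(P[...,:2]-s["tool_pos"][:2])@E.T
Q=P[(P[...,2]>27)&(P[...,2]<37)&(abs(P[...,1])<40)&(P[...,0]<60)&(P[...,0]>-110)]
print(len(Q),np.percentile(Q,[0,2,50,98,100],axis=0).round(1),rect(Q[:,:2]))
n=Q[(Q[:,0]>15)];print("knob-end rim z",np.median(n[:,2]),"far",np.median(Q[Q[:,0]<0][:,2]))
Q=P[(P[...,2]>43)&(P[...,2]<53)&(P[...,0]>60)&(P[...,0]<200)];print("org",np.percentile(Q,[0,1,99,100],axis=0).round(1))
f=grab_frame("scene");cv2.imwrite("pics/s4.png",f["image"][120:300,140:360][...,::-1])
E
```

```text
clock: 8.0
tool_pos: [452.3, -41.3, -36.4]
tool_rot: [0.994, 0.108, -0.0, -0.0]
wrist_force: [-0.3, -0.7, -0.8]
opening: 0.588
grip_force: 50.0
clock: 9.1
tool_pos: [516.2, -27.0, -35.1]
tool_rot: [0.994, 0.108, -0.0, -0.0]
wrist_force: [-0.1, -0.5, -0.2]
opening: 0.9
grip_force: 0.0
2463 [[-40.5 -27.5  27. ]
 [-35.7 -26.7  27.5]
 [ 16.4   0.3  32.2]
 [ 21.8  28.1  33.6]
 [ 46.4  28.9  34.5]] ((2.8693161010742188, 0.6423053741455078), (56.10603332519531, 87.01207733154297), 89.69325256347656)
knob-end rim z 32.189341159413985 far 32.20252559637464
org [[ 82.2 -37.2  43. ]
 [ 82.4 -35.5  44.6]
 [119.4 106.3  50.2]
 [121.4 114.6  51.3]]
```

```bash
python3 -m inch '[[[0,0,0],[0,0,0],0.4],[[0,0,0],[0,0,0],0.4],[[0,0,0],[0,0,0],0.4],[[0,0,0],[0,0,0],0.4],[[0,0,0],[0,0,0],0.4],[[0,0,0],[-5,-1,6],0.4],[[0,0,0],[-9,-2,10],0.4],[[0,0,0],[-9,-2,10],0.4],[[0,0,0],[-9,-2,10],0.4],[[0,0,0],[-9,-2,10],0.4],[[0,0,0],[-9,-2,4],0.4],[[0,0,0],[-9,-2,0],0.4],[[0,0,0.06],[0,0,0],0.4],[[0,0,0.1],[0,0,0],0.4]]' 55
python3 -m inch '[[[0,0,0.14],[0,0,0],0.4],[[0,0,0.14],[0,0,0],0.4],[[0,0,0.14],[0,0,0],0.4],[[0,0,0.14],[0,0,0],0.4],[[0,0,0.14],[0,0,0],0.4],[[0,0,0.14],[0,0,0],0.4],[[0,0,0.14],[0,0,0],0.4],[[0,0,0.14],[0,0,0],0.4],[[0,0,0.14],[0,0,0],0.4],[[0,0,0.14],[0,0,0],0.4],[[0,0,0.14],[0,0,0],0.4],[[0,0,0.14],[0,0,0],0.4],[[0,0,0.14],[0,0,0],0.4],[[0,0,0.14],[0,0,0],0.4],[[0,0,0.14],[0,0,0],0.4],[[0,0,0.14],[0,0,0],0.4],[[0,0,0.14],[0,0,0],0.4],[[0,0,0.14],[0,0,0],0.4],[[0,0,0.14],[0,0,0],0.4],[[0,0,0.14],[0,0,0],0.4]]' 55
python3 -m inch '[[[0,0,0.1],[0,0,0],0.4],[[0,0,0.08],[0,0,0],0.4],[[0,0,0],[0,0,0],0.4],[[0,0,0],[0,0,0],0.4]]' 55
python3 -c "
from cell import monitor;from h import *
s=monitor.state();m=R.from_quat(s['tool_rot']).as_matrix();print(np.arctan2(-m[1,0],-m[0,0]),s['joints'],s['tool_pos'])"
```

```text
clock: 10.6
tool_pos: [456.5, -40.0, 14.5]
tool_rot: [0.982, 0.189, -0.0, -0.0]
wrist_force: [0.0, -0.6, -1.5]
opening: 0.587
grip_force: 55.0
clock: 12.6
tool_pos: [456.5, -39.9, 14.3]
tool_rot: [-0.02, 1.0, 0.0, -0.001]
wrist_force: [0.1, 0.7, -1.2]
opening: 0.586
grip_force: 55.0
clock: 13.0
tool_pos: [457.0, -39.9, 14.7]
tool_rot: [-0.107, 0.994, 0.0, -0.0]
wrist_force: [0.1, 0.5, -0.9]
opening: 0.584
grip_force: 55.0
0.21346732615465297 [-2.04214096e-01 -1.44957948e-01  2.20493716e+00 -2.45280132e-06
  1.08259613e+00 -1.98847642e+00] [456.99825112 -39.90815194  14.66356185]
```

```bash
python3 -m inch '[[[0,0,0.006],[10,2,0],0.4],[[0,0,0],[14,3.2,-6],0.4],[[0,0,0],[14,3.2,-12],0.4],[[0,0,0],[10,2.2,-12],0.4],[[0,0,0],[4.4,1,-10],0.4],[[0,0,0],[0,0,-3],0.4],[[0,0,0],[0,0,0],0.4],[[0,0,0],[0,0,0],0.4]]' 55
cat > m.py <<'E'
from cell import monitor,grab_frame
from h import *
s=monitor.state();f=grab_frame("top");P=pts(f);v,u=np.mgrid[:384,:512];z=P[...,2]
m=np.zeros(z.shape,bool);m[145:225,200:306]=1;m&=(z>44)&(z<54)
r=rect(P[m][:,:2]);a=np.deg2rad(r[2]);a=a if a<.8 else a-np.pi/2
E=np.array([[np.cos(a),np.sin(a)],[-np.sin(a),np.cos(a)]])
L=(P[...,:2]-r[0])@E.T+[54,52.5]   # bay_right frame
print("org",r,a,"yaw tool",s["tool_rot"],s["tool_pos"])
m=(z>30)&(z<44)&(L[...,0]>-110)&(L[...,0]<-2)&(abs(L[...,1])<45)
Q=np.c_[L[m],z[m]];print(len(Q),np.percentile(Q,[0,2,50,98,100],axis=0).round(1))
for x in range(-60,0,6):
    q=Q[abs(Q[:,0]-x)<3]
    if len(q)>3: print(x,len(q),q[:,1].min().round(1),q[:,1].max().round(1),np.median(q[:,2]).round(1))
np.save("im.npy",f["image"])
cv2.imwrite("pics/t5.png",cv2.resize(f["image"][140:260,180:340],(640,480),interpolation=cv2.INTER_CUBIC)[...,::-1])
E
python3 m.py
```

```text
clock: 13.8
tool_pos: [509.9, -28.4, -27.6]
tool_rot: [-0.11, 0.994, -0.0, 0.0]
wrist_force: [-0.7, -0.5, -0.6]
opening: 0.587
grip_force: 55.0
org ((638.9777221679688, 51.668434143066406), (108.40421295166016, 180.19064331054688), 12.650976181030273) 0.22080118795035647 yaw tool [-1.10303478e-01  9.93897952e-01 -5.05762699e-05  3.14855510e-05] [509.93625217 -28.43793444 -27.64968504]
113 [[-47.5 -27.1  32.1]
 [-44.1 -27.   34.9]
 [-13.8 -14.2  38.8]
 [ -9.6  27.9  41.7]
 [ -9.4  28.6  42.2]]
-42 8 -26.3 -21.9 40.0
-36 9 -27.0 -21.9 38.7
-30 8 -27.1 -22.4 38.5
-24 8 -27.0 -22.2 39.0
-18 13 -26.0 28.5 39.1
-12 66 -27.1 28.6 38.4
```

View pics/t5.png

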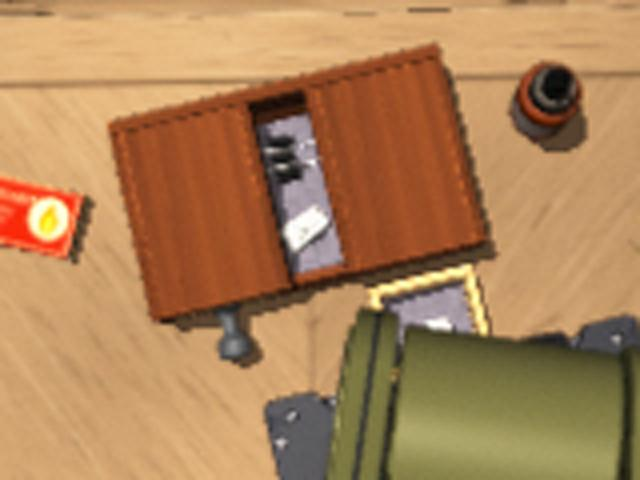

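The drawer is level at rim height about 39, with its plain end about 10 mm before the mouth at crop (420,285). It is centred to under 1 mm, so I insert it gently.

```bash
python3 -m inch '[[[0,0,0],[0.1,-0.4,0],0.4],[[0,0,0],[3.9,0.87,0],0.4],[[0,0,0],[3.9,0.87,0],0.4],[[0,0,0],[3.9,0.87,0],0.4],[[0,0,0],[3.9,0.87,0],0.4],[[0,0,0],[0,0,0],0.4]]' 55
python3 -m inch '[[[0,0,0],[3.9,0.87,0],0.4],[[0,0,0],[3.9,0.87,0],0.4],[[0,0,0],[3.9,0.87,0],0.4],[[0,0,0],[0,0,0],0.4]]' 55
```

```text
clock: 14.45
tool_pos: [526.5, -25.2, -27.7]
tool_rot: [-0.11, 0.994, -0.0, 0.0]
wrist_force: [0.1, 0.3, -1.3]
opening: 0.586
grip_force: 55.0
clock: 14.85
tool_pos: [538.1, -22.6, -27.7]
tool_rot: [-0.11, 0.994, -0.0, 0.0]
wrist_force: [0.3, -0.6, -1.5]
opening: 0.585
grip_force: 55.0
```

```bash
python3 -m inch '[[[0,0,0],[3.9,0.87,0],0.4],[[0,0,0],[3.9,0.87,0],0.4],[[0,0,0],[3.9,0.87,0],0.4],[[0,0,0],[3.9,0.87,0],0.4],[[0,0,0],[3.9,0.87,0],0.4],[[0,0,0],[3.9,0.87,0],0.4],[[0,0,0],[3.9,0.87,0],0.4],[[0,0,0],[3.9,0.87,0],0.4],[[0,0,0],[3.9,0.87,0],0.4],[[0,0,0],[3.9,0.87,0],0.4],[[0,0,0],[3.9,0.87,0],0.4],[[0,0,0],[0,0,0],0.4],[[0,0,0],[0,0,0],0.4]]' 55
python3 m.py
```

```text
clock: 16.15
tool_pos: [580.4, -13.1, -27.9]
tool_rot: [-0.11, 0.994, 0.0, -0.0]
wrist_force: [-1.5, -0.2, -1.8]
opening: 0.584
grip_force: 55.0
org ((639.018798828125, 51.74168395996094), (108.0919418334961, 180.50103759765625), 12.886327743530273) 0.22490884761569468 yaw tool [-1.10412003e-01  9.93885898e-01  1.91748147e-06 -1.05517572e-04] [580.35374327 -13.08891939 -27.89182452]
24 [[-65.3  -4.8  30.3]
 [-65.   -4.5  30.4]
 [-60.4   0.9  32.2]
 [-55.3   7.   34.2]
 [-55.1   8.6  34.3]]
-60 15 -4.8 8.6 31.9
-54 4 -1.1 5.1 32.8
```

```bash
python3 -m inch '[[[0,0,0],[0,0,-0.6],0.4],[[0,0,0],[0,0,0],0.8],[[0,0,0],[0,0,0],0.8],[[0,0,0],[0,0,0],0.8],[[0,0,0],[0,0,0],0.8],[[0,0,0],[-7.8,-1.74,0],0.8],[[0,0,0],[-7.8,-1.74,0],0.8],[[0,0,0],[-7.8,-1.74,0],0.8],[[0,0,0],[-7.8,-1.74,0],0.8],[[0,0,0],[-7.8,-1.74,0],0.8],[[0,0,0],[-7.8,-1.74,0],0.8],[[0,0,0],[-7.8,-1.74,0],0.8],[[0,0,0],[-7.8,-1.74,0],0.8],[[0,0,0],[-7.8,-1.74,0],0.8],[[0,0,0],[0,0,0],0.8]]' 55
python3 m.py
```

```text
clock: 17.7
tool_pos: [509.0, -28.9, -28.7]
tool_rot: [-0.11, 0.994, 0.0, -0.0]
wrist_force: [0.3, 0.2, -0.4]
opening: 0.802
grip_force: 0.0
org ((638.957763671875, 51.66917419433594), (108.41051483154297, 180.13929748535156), 12.656428337097168) 0.22089634602505637 yaw tool [-1.10196181e-01  9.93909776e-01  8.77206475e-05 -3.88270774e-04] [508.96997199 -28.86536182 -28.72120629]
111 [[-37.3 -27.2  30.3]
 [-36.9 -27.1  33.4]
 [-30.2 -12.9  37.4]
 [ -3.2  28.   40.2]
 [ -2.3  28.5  41.1]]
-36 37 -26.1 17.7 37.7
-30 23 -27.2 12.1 38.1
-24 7 -27.1 -22.7 36.1
-18 12 -25.9 28.5 38.5
-12 14 -27.1 27.5 37.0
-6 16 -27.1 28.1 37.0
```

View pics/t5.png

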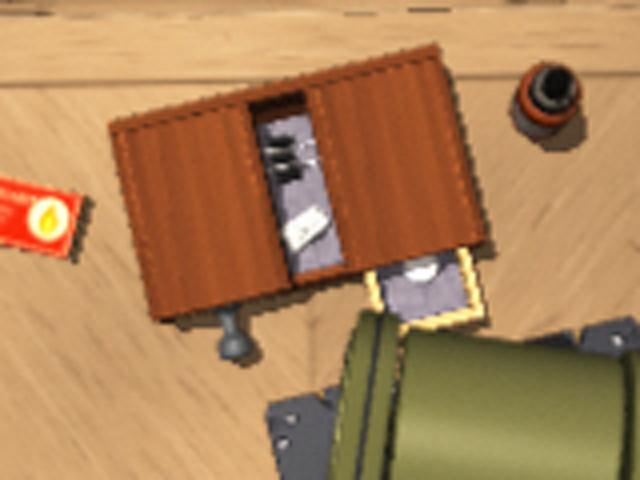

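The drawer stayed level and 63 mm in, its front edge at crop (430,320). The fingers are now clear of the knob, so I close them and push on its tip.

```bash
python3 -m inch '[[[0,0,0],[0,0,0],0],[[0,0,0],[0,0,0],0],[[0,0,0],[0,0,0],0],[[0,0,0],[0,0,0],0],[[0,0,0],[0,0,0],0],[[0,0,0],[0,0,0],0],[[0,0,0],[0,0,0],0],[[0,0,0],[0,0,0],0],[[0,0,0],[0,0,0],0],[[0,0,0],[0,0,0],0],[[0,0,0],[3.9,0.87,0],0],[[0,0,0],[3.9,0.87,0],0],[[0,0,0],[3.9,0.87,0],0],[[0,0,0],[3.9,0.87,0],0],[[0,0,0],[3.9,0.87,0],0],[[0,0,0],[0,0,0],0]]' 20
python3 -m inch '[[[0,0,0],[3.9,0.87,0],0],[[0,0,0],[3.9,0.87,0],0],[[0,0,0],[0,0,0],0]]'
```

```text
clock: 19.35
tool_pos: [530.4, -24.3, -28.3]
tool_rot: [-0.11, 0.994, -0.0, 0.0]
wrist_force: [0.4, -0.7, 0.4]
opening: 0.005
grip_force: 0.0
clock: 19.65
tool_pos: [538.2, -22.6, -28.3]
tool_rot: [-0.11, 0.994, -0.0, 0.0]
wrist_force: [0.7, 0.2, 0.6]
opening: 0.004
grip_force: 0.0
```

```bash
python3 -m inch '[[[0,0,0],[3.9,0.87,0],0],[[0,0,0],[3.9,0.87,0],0],[[0,0,0],[0,0,0],0]]'
python3 -m inch '[[[0,0,0],[2.9,0.65,0],0],[[0,0,0],[2.9,0.65,0],0],[[0,0,0],[0,0,0],0]]'
python3 -m inch '[[[0,0,0],[1.95,0.44,0],0],[[0,0,0],[1.95,0.44,0],0]]'
```

```text
clock: 19.95
tool_pos: [544.6, -21.0, -28.6]
tool_rot: [-0.111, 0.994, 0.0, -0.001]
wrist_force: [-3.5, -0.6, 3.9]
opening: 0.005
grip_force: 2.3
clock: 20.25
tool_pos: [550.8, -19.6, -28.9]
tool_rot: [-0.11, 0.994, 0.0, -0.0]
wrist_force: [-2.5, -1.3, -0.9]
opening: 0.005
grip_force: 1.2
clock: 20.45
tool_pos: [555.2, -18.7, -28.6]
tool_rot: [-0.11, 0.994, 0.0, 0.0]
wrist_force: [-0.8, 0.6, -0.8]
opening: 0.008
grip_force: 0.8
```

```bash
python3 -m inch '[[[0,0,0],[1.95,0.44,0],0],[[0,0,0],[0,0,0],0]]'
python3 -m inch '[[[0,0,0],[1.95,0.44,0],0],[[0,0,0],[0,0,0],0]]'
python3 -m inch '[[[0,0,0],[1.5,0.33,0],0],[[0,0,0],[0,0,0],0]]'
```

```text
clock: 20.65
tool_pos: [557.7, -18.2, -28.2]
tool_rot: [-0.11, 0.994, 0.0, 0.001]
wrist_force: [0.3, 0.3, -0.9]
opening: 0.005
grip_force: 0.3
clock: 20.85
tool_pos: [557.5, -18.2, -28.2]
tool_rot: [-0.111, 0.994, -0.0, -0.002]
wrist_force: [-7.5, -1.4, 6.1]
opening: 0.007
grip_force: 3.9
clock: 21.05
tool_pos: [557.4, -18.2, -28.2]
tool_rot: [-0.111, 0.994, -0.0, -0.004]
wrist_force: [-12.5, -3.5, 10.1]
opening: 0.007
grip_force: 6.6
```

```bash
python3 -m inch '[[[0,0,0],[-3.9,-0.87,0],0],[[0,0,0],[-7.8,-1.74,0],0],[[0,0,0],[-15,-3.4,0],0],[[0,0,0],[-25,-6,5],0],[[0,0,0],[-40,-9,15],0],[[0,0,0],[-40,-9,15],0],[[0,0,0],[-30,-9,15],0],[[0,0,0],[0,0,0],0],[[0,0,0],[0,0,0],0]]'
python3 m.py
python3 - <<'E'
from cell import grab_frame
import cv2,numpy as np
f=grab_frame("scene")["image"][165:245,170:310]
t=cv2.imread("pics/t5.png")
cv2.imwrite("pics/t6.png",np.vstack([cv2.resize(t,(400,300)),cv2.resize(f,(400,228),interpolation=cv2.INTER_CUBIC)[...,::-1]]))
import sys
sys.argv=[''];from h import *
g=grab_frame("top");P=pts(g);z=P[...,2]
c=np.array([638.97,51.67]);a=.2205;E=np.array([[np.cos(a),np.sin(a)],[-np.sin(a),np.cos(a)]])
for n,o in (("right",52.5),("left",-52.5)):
    L=(P[...,:2]-c)@E.T+[54,o]
    m=(z>15)&(z<36)&(abs(L[...,1])<14)&(L[...,0]<-6)&(L[...,0]>-45)
    print(n,m.sum(),np.sort(L[m][:,0])[:5],L[m][:,1].mean(),np.median(z[m]))
E
```

```text
clock: 21.95
tool_pos: [399.5, -56.9, 22.4]
tool_rot: [-0.11, 0.994, -0.001, 0.002]
wrist_force: [0.4, 0.4, -0.3]
opening: 0.005
grip_force: 0.0
org ((638.9309692382812, 51.53790283203125), (108.3346176147461, 179.92044067382812), 12.598889350891113) 0.2198921012675011 yaw tool [-1.09940447e-01  9.93936417e-01 -5.48939703e-04  1.78751142e-03] [399.51266617 -56.88493509  22.37773092]
24 [[-26.   -5.   30. ]
 [-25.8  -4.4  30.1]
 [-21.7   0.5  31.1]
 [ -3.1   6.9  32.3]
 [ -2.4   7.9  32.7]]
-24 13 -5.0 7.9 31.1
-18 8 -2.4 4.8 30.6
right 64 [-28.02526742 -27.64789921 -27.00683633 -26.70420393 -26.55049596] 0.27968259307852905 28.58425911561625
left 64 [-28.02445063 -27.78371545 -27.47884844 -27.46517445 -27.0560336 ] -0.4251952696317335 28.348223877450778
```

View pics/t6.png

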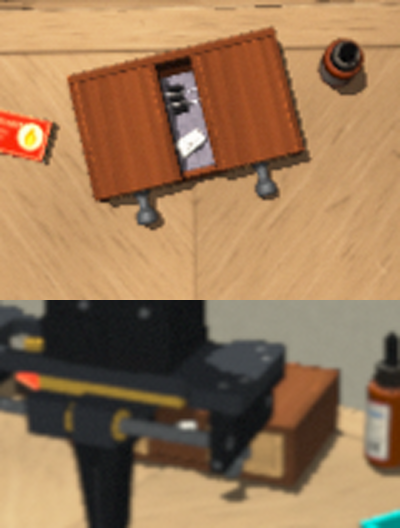

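Both knobs, at (147,215) and (266,185), stand out equally: 28.0 mm each. The drawer is home, the other things haven't moved and the robot is clear.

```bash
python3 -c "
from cell import ticket
print(ticket.hand_in())"
```

```text
the job is handed in; nothing more can be done
None
```

The drawer is turned round and fully home in its own bay, the right-hand one: its knob stands out 28 mm, the same as the other drawer's. The memory stick was last seen in it before the final push, nothing else on the desk looked moved, and the job was handed in at about 22 s without a verdict being returned.

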